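# Put the returned routers away in the drawer

### The arm

A 6-joint arm with a two-finger parallel gripper is mounted at the origin on the work surface. World frame = base frame: x ahead of the robot, y to its left, z up, the work surface at z = 0. Lengths are in m, angles in rad, forces in N, time in s.
With the tool pointing down it reaches from about 0.375 to 0.9 m from the base axis. Payload 3.1 kg.
Tool frame: the origin (TCP) lies between the finger pads; the fingertips stand 8 mm ahead of it and the grasp point (between the pads) lies 11 mm behind it; z points along the fingers, y is the line along which they close (so a half turn about z gives the same grasp; the last joint's range is limited). The gripper opens to 87 mm and grips with 3 to 60 N. Pads are 19 mm wide; open, the fingers measure 117 mm over their backs; the gripper's body (75 mm by 190 mm) begins 51 mm behind the grasp point.
Start: joints at [1.113, 0.527, 1.433, -0, 1.181, -0.178], TCP at [0.172, 0.601, 0.231] pointing down, gripper open.
Joint ranges: [-3.08, 3.08], [-0.75, 2.2], [0.22, 2.44], [-1.43, 4.57], [0, 2.65], [-2.85, 2.85]. Speed limits (rad/s): [2.79, 2.79, 3.14, 3.14, 3.14, 3.14].

### API

Orientations are given as a unit quaternion [x, y, z, w].
In Python, from rig import robot gives the robot as it stands.
- The arm moves only by the tool move_arm, never from a script. Its argument "motion" is text: rows parted by semicolons, each of 5 numbers parted by spaces: the opening, from -1 (shut) to 1 (fully open), then the shift along the tool's x, y, z normalised to -1 to 1, where 1 is 0.2 m, then the turn about the tool's z normalised to -1 to 1, where 1 is pi rad. A call has 1 to 12 rows; each row is the pose to reach, as a shift and turn from the pose commanded when the call began, along the tool's axes at that moment, turning the shorter way round; what a row does not reach only later rows make up. A row lasts 1/12 s, in which the tool goes at most 41.7 mm and 7.16 degrees, less where a joint would pass 70% of its speed; a pose out of reach is approached as far as the arm can. A call with a number of a shift or a turn outside -1 to 1 is refused whole. A call with a gripper value outside its range is refused whole. The fingers move at their own pace and stop on an object; "newtons" is the grip in N (left out, the last holds). Time passes only in rows, so rows that repeat a pose let the fingers close. It gives the time, the measured TCP pose, the force, the opening and the grip force at its end, in the units of the state.
- robot.get_obs(): the state, without advancing time (a new reading comes with each control period).
- robot.camera(name): name is "scene" or "side" or "wrist"; returns (picture, depth): 420x560x3 uint8, red, green, blue; 420x560 float32, m along the optical axis (not along the pixel's ray), 0 where there is no reading.
- robot.camera_model(name): a dict with "mtx" (3x3 intrinsics, pixels), "position" and "attitude" of the camera in the world. Camera axes: x right, y down, z forward; pixel columns grow to the right and rows downward; lengths in m; the calibration is good to about 2 mm. A picture is of the moment at which its call begins: read the wrist's pose just before it. camera_model takes no time and is no camera call; for the wrist camera it gives the pose at the moment of the call.
- robot.hand_in(): hands the job in; it is judged then, once.
The state is a dict: "time": time; "q": joint angles; "joint_velocities": joint speeds; "joint_torque": joint torques, N m; "position": TCP position; "tool_rot": TCP orientation; "ft_force": force on the tool from outside, world axes, zero at the start; "moment": the same for the moment, N m; "grip_width": finger opening in m; "grip_force": force on a finger pad.
Only numpy, scipy, OpenCV 4.12 (cv2) and the standard library are available. Lean on these libraries where they do the work, as an engineer would, in place of code of your own. Each camera call takes 0.05 s, during which the arm holds its last target. There are 200 camera calls.

### The job

Pull the drawer of the small desktop cabinet out to its stop, then stack all the compact white routers from the desk in one square pile on the dark mat in the drawer, long sides along the mat's, and put the black power adapter on the drawer floor on the bare side, to the right of the pile. Finally push the drawer fully shut with everything still in place. The routers' shells are thin, so handle them gently (never press on one or grip it with more than about 20 N), and leave the other things on the desk where they are.

Things in the scene. Friction and masses are not known exactly. Their poses are not given: they have to be found in the camera images.
- router1: compact white router, a flat box 105 x 62 x 20 mm (its x, y, z), about 180 g, rounded edges, no antennas, flat top and bottom; a black light strip across the top near its -x end, three ports in its +x end. Origin: centre of the underside. There may be 2, 3 or 4 of them.
- router2: compact white router, a flat box 105 x 62 x 20 mm (its x, y, z), about 180 g, rounded edges, no antennas, flat top and bottom; a black light strip across the top near its -x end, three ports in its +x end. Origin: centre of the underside. There may be 2, 3 or 4 of them.
- router3: compact white router, a flat box 105 x 62 x 20 mm (its x, y, z), about 180 g, rounded edges, no antennas, flat top and bottom; a black light strip across the top near its -x end, three ports in its +x end. Origin: centre of the underside. There may be 2, 3 or 4 of them.
- router4: compact white router, a flat box 105 x 62 x 20 mm (its x, y, z), about 180 g, rounded edges, no antennas, flat top and bottom; a black light strip across the top near its -x end, three ports in its +x end. Origin: centre of the underside. There may be 2, 3 or 4 of them.
- adapter: black plug-in power adapter, a box 75 x 42 x 34 mm (its x, y, z), about 130 g, with two thin steel prongs 18 mm long on its +x end. Origin: centre of the underside.
- drawer (a joint): how far the drawer is pulled out, in m: 0 shut, 0.17 at its stop. In the frame of drawer_handle (x, y, z in mm): dark rubber mat (122 x 80, long side along x) centred at (128, 45) in the left part of the drawer; floor's top at z -74 (19 above the desk); inner faces of the 30 high walls at x 55 and 265, y -112 and 112. The bare floor right of the mat (-y) is for the adapter.
- drawer_handle (a point): middle of the drawer's bar handle: level steel bar 11 mm thick, 120 mm long along y, 93 mm above the desk, on stems 51 mm either side. Front panel 35 to 49 mm behind it (+x), 256 mm wide, 112 mm high above the desk. Moves with the drawer; axes are the white cabinet's (front faces -x; opens to -x). Cabinet: 260 deep, 260 wide, 125 mm high, front 46 mm behind the handle when shut, fixed.
- tape_roll: grey ring-shaped roll of tape lying flat, 90 mm across, 24 mm high, among the routers; to be left alone. Origin: centre of the underside.
- mug: white mug, 80 mm across, 90 mm high; to be left alone. Origin: centre of the underside.
- screwdriver: screwdriver lying on the desk behind the routers; to be left alone. Origin: centre of its underside, near mid-length.
- notepad: blank paper pad 148 x 105 x 12 mm; to be left alone. Origin: centre of the underside.
- phone: black phone 148 x 72 x 9 mm lying flat; to be left alone. Origin: centre of the underside.
Mind the look-alikes: they are no part of the job. What is shaped like the router2 but blue or yellow is not meant. What is shaped like the router3 but blue is not meant.

How it is judged:
On the way, in this order (a step that is already met when the one before it is completed fails the run):
1. the drawer is pulled out to its stop (within 6 mm) (value of joint drawer above 0.164 m), for 0.2 s.
2. with the drawer still out by at least 100 mm, all routers lie in one square pile on the mat and the adapter on the drawer floor to the right of it, all released (value of joint drawer above 0.1 m and x of router1 in the frame of drawer_handle between 0.108 and 0.148 m and y of router1 in the frame of drawer_handle between 0.025 and 0.065 m and z of router1 in the frame of drawer_handle between -0.084 and 0.026 m and angle between each of router1, router2, router3, router4's own z axis and vertical below 0.08 rad and linear speed of each of router1, router2, router3, router4, adapter below 0.02 m/s and angle between the x axis of each of router1, router2, router3, router4 and the x axis of drawer_handle, either way round below 0.12 rad and horizontal distance between router1 and router2 below 0.012 m and horizontal distance between each of router1, router2 and router3 below 0.012 m and horizontal distance between each of router1, router2, router3 and router4 below 0.012 m and x of router2 in the frame of drawer_handle between 0.108 and 0.148 m and y of router2 in the frame of drawer_handle between 0.025 and 0.065 m and z of router2 in the frame of drawer_handle between -0.084 and 0.026 m and x of router3 in the frame of drawer_handle between 0.108 and 0.148 m and y of router3 in the frame of drawer_handle between 0.025 and 0.065 m and z of router3 in the frame of drawer_handle between -0.084 and 0.026 m and x of router4 in the frame of drawer_handle between 0.108 and 0.148 m and y of router4 in the frame of drawer_handle between 0.025 and 0.065 m and z of router4 in the frame of drawer_handle between -0.084 and 0.026 m and x of adapter in the frame of drawer_handle between 0.048 and 0.273 m and y of adapter in the frame of drawer_handle between -0.115 and 0 m and z of adapter in the frame of drawer_handle between -0.084 and -0.029 m and contact force between the fingers and router1 below 0.2 N and contact force between the fingers and router2 below 0.2 N and contact force between the fingers and router3 below 0.2 N and contact force between the fingers and router4 below 0.2 N and contact force between the fingers and adapter below 0.2 N), for 0.3 s.
At the end, for the whole second after the job is handed in: Drawer shut (within 8 mm). Every router flat and at rest in one pile: within 20 mm of the mat's centre along its x and y, 0.12 rad of its axis (either way round) and 12 mm of each other router. Adapter at rest on the drawer floor, its origin 45 to 160 mm right of the mat's centre (value of joint drawer below 0.008 m and velocity of joint drawer between -0.02 and 0.02 m/s and x of router1 in the frame of drawer_handle between 0.108 and 0.148 m and y of router1 in the frame of drawer_handle between 0.025 and 0.065 m and z of router1 in the frame of drawer_handle between -0.084 and 0.026 m and angle between each of router1, router2, router3, router4's own z axis and vertical below 0.08 rad and linear speed of each of router1, router2, router3, router4, adapter below 0.02 m/s and angle between the x axis of each of router1, router2, router3, router4 and the x axis of drawer_handle, either way round below 0.12 rad and horizontal distance between router1 and router2 below 0.012 m and horizontal distance between each of router1, router2 and router3 below 0.012 m and horizontal distance between each of router1, router2, router3 and router4 below 0.012 m and x of router2 in the frame of drawer_handle between 0.108 and 0.148 m and y of router2 in the frame of drawer_handle between 0.025 and 0.065 m and z of router2 in the frame of drawer_handle between -0.084 and 0.026 m and x of router3 in the frame of drawer_handle between 0.108 and 0.148 m and y of router3 in the frame of drawer_handle between 0.025 and 0.065 m and z of router3 in the frame of drawer_handle between -0.084 and 0.026 m and x of router4 in the frame of drawer_handle between 0.108 and 0.148 m and y of router4 in the frame of drawer_handle between 0.025 and 0.065 m and z of router4 in the frame of drawer_handle between -0.084 and 0.026 m and x of adapter in the frame of drawer_handle between 0.048 and 0.273 m and y of adapter in the frame of drawer_handle between -0.115 and 0 m and z of adapter in the frame of drawer_handle between -0.084 and -0.029 m); the robot touches nothing.
It fails at once if a router is pressed or gripped too hard: over 55 N, the forces of both fingers added (contact force between the fingers and router1 above 55 N or contact force between the fingers and router2 above 55 N or contact force between the fingers and router3 above 55 N or contact force between the fingers and router4 above 55 N).
It fails at once if one of the other things on the desk is shifted by more than 50 mm (distance of any of tape_roll, mug, screwdriver, notepad, phone from where it was at the start of the episode above 0.05 m).
Of router1, router2, router3, router4 only 2 to 4 are there at a start; the rules pass over those that are not, and their reading is None.
At some moment in a run one of adapter may be knocked a few centimetres aside while the robot is not near it.
Once in a run the grip may slacken for a moment while it holds something.
It also fails if it takes over 210 s, if anything falls off the work surface, if the arm or the gripper's body presses on something with over 40 N, if the wrist force passes 120 N, or if a joint passes its speed limit or range.

## Working session

There is one attempt and no reset: what is moved stays moved. The work goes in short steps, Python scripts to look and compute and a tool call to move; the robot and the scene stay as the last step left them, time stands still between calls to the robot, and variables do not carry over. Pictures are saved under pics/ and viewed, at most 14 in all, crops included, and the job is handed in when it is done.

Besides the shell and the picture viewer there is one more tool, called after "Emit:" by a JSON object that holds its "op" and its "data", one argument or row to a line. move_arm: Moves the arm, as the interface text tells. Its arguments: {"type":"object","properties":{"motion":{"type":"string"},"newtons":{"type":"number"}},"required":["motion"]}

```bash
ls; mkdir -p pics
cat > h.py <<'E'
import numpy as np, cv2
from rig import robot
from scipy.spatial.transform import Rotation as R
def Rm(a):
    a=np.array(a); return a if a.shape==(3,3) else R.from_quat(a).as_matrix()
def shot(name,fn):
    m=robot.camera_model(name); p,d=robot.camera(name)
    cv2.imwrite('pics/'+fn+'.png',p[:,:,::-1]); np.savez('pics/'+fn+'.npz',d=d,K=np.array(m['mtx']),t=np.array(m['position']),A=Rm(m['attitude']),p=p)
def load(fn): return np.load('pics/'+fn+'.npz')
def cloud(s):
    d=s['d']; v,u=np.indices(d.shape); K=s['K']
    c=np.stack([(u-K[0,2])/K[0,0]*d,(v-K[1,2])/K[1,1]*d,d],-1)
    return c@s['A'].T+s['t']
def ray(s,u,v,z):
    K=s['K'];r=s['A']@np.array([(u-K[0,2])/K[0,0],(v-K[1,2])/K[1,1],1]); return s['t']+r*(z-s['t'][2])/r[2]
E
python3 - <<'E'
from h import *
o=robot.get_obs(); print(o)
for n in('scene','side','wrist'):
    shot(n,n+'0'); m=robot.camera_model(n); print(n,m)
E
```

```text
pics
{'time': 0.0, 'q': array([ 1.11353640e+00,  5.28497189e-01,  1.43390353e+00, -4.93403936e-06,
        1.18143124e+00, -1.78478434e-01]), 'joint_velocities': array([-2.92738157e-05,  4.86867954e-04, -2.12816023e-04,  1.13375576e-03,
       -1.93908935e-03, -7.47812163e-04]), 'joint_torque': array([-3.00026404e-04, -4.40048110e+01, -1.76588738e+01,  6.30615139e-02,
        5.84399840e-02, -1.90699948e-04]), 'position': array([0.17162314, 0.60021623, 0.22955219]), 'tool_rot': array([ 1.38938779e-01,  9.90300339e-01, -1.06427639e-03, -3.47773238e-04]), 'ft_force': array([ 0.36257114, -0.96000588,  0.08917176]), 'moment': array([ 0.00809612, -0.02144782,  0.01544593]), 'grip_force': 0.0, 'grip_width': 0.08690185506249042}
scene {'mtx': array([[504.32742064,   0.        , 277.38131557],
       [  0.        , 504.32742064, 209.34068639],
       [  0.        ,   0.        ,   1.        ]]), 'position': array([1.29870304, 0.08361316, 1.16945193]), 'attitude': array([ 0.56483045,  0.76344633, -0.24612473, -0.19374954])}
side {'mtx': array([[467.47513423,   0.        , 292.00897849],
       [  0.        , 467.47513423, 209.52727169],
       [  0.        ,   0.        ,   1.        ]]), 'position': array([0.4150403 , 0.84033452, 0.82817337]), 'attitude': array([-0.039983  ,  0.89484678, -0.44370715,  0.02783101])}
wrist {'mtx': array([[291.41581593,   0.        , 278.9654792 ],
       [  0.        , 291.41581593, 206.62413628],
       [  0.        ,   0.        ,   1.        ]]), 'position': array([0.09525513, 0.62146411, 0.3853385 ]), 'attitude': array([0.79024552, 0.59506684, 0.08687657, 0.11772825])}
```

View pics/scene0.png

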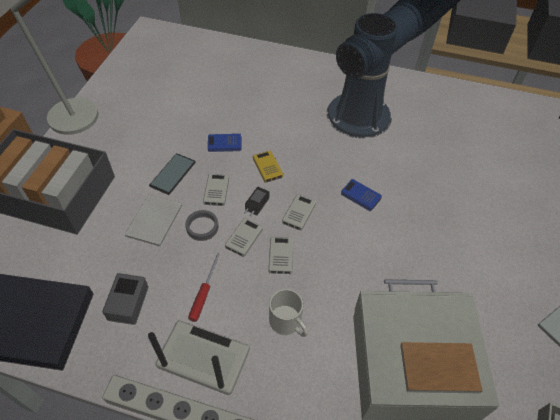

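View pics/side0.png

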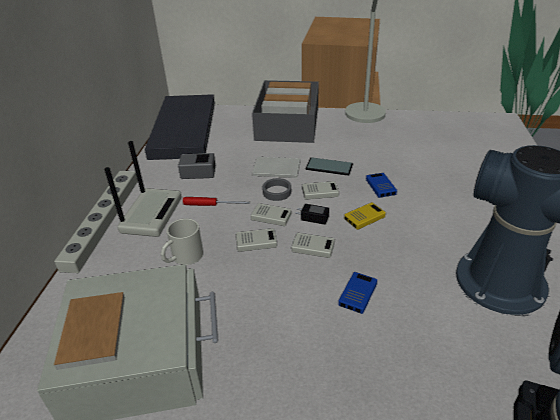

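Scene picture: four white routers at (216,188), (299,211), (244,235) and (281,254). The look-alikes are blue at (225,142) and (361,194), and yellow at (267,165). The adapter is at (257,200), the cabinet at (425,350) and its handle at (411,283). I'll confirm in one crop and measure from depth.

```bash
cat >> h.py <<'E'
def blobs(s,zmin,zmax,amin=300,box=None):
    """components in a height band; metric rect"""
    P=cloud(s); m=((P[...,2]>zmin)&(P[...,2]<zmax)&(s['d']>0)).astype(np.uint8)
    n,l,st,c=cv2.connectedComponentsWithStats(m,connectivity=4); out=[]
    for i in range(1,n):
        if st[i,4]<amin: continue
        q=P[l==i]; r=cv2.minAreaRect((q[:,:2]*1000).astype(np.float32)); col=s['p'][l==i].mean(0)
        out.append((np.round(c[i]).astype(int),np.round(r[0],1),np.round(r[1],1),round(r[2],1),round(float(np.median(q[:,2]))*1000,1),col.astype(int),st[i,4]))
    return out
E
python3 - <<'E'
from h import *
s=load('scene0')
P=cloud(s); print('desk',[P[v,u].round(4) for v,u in((300,340),(215,160),(120,300))])
for b in blobs(s,.013,.045,80): print(*b)
for b in blobs(s,.08,.135,60): print('H',*b)
s2=load('side0'); print('side')
for b in blobs(s2,.013,.045,80): print(*b)
for b in blobs(s2,.08,.135,60): print('H',*b)
c=s['p'][120:280,170:400,::-1]; cv2.imwrite('pics/crop0.png',cv2.resize(c,None,fx=3.4,fy=3.4,interpolation=cv2.INTER_CUBIC))
E
```

```text
desk [array([0.6925, 0.0904, 0.0017]), array([ 0.588 , -0.4541,  0.0081]), array([ 0.0853, -0.1794, -0.0019])]
[ 72 115] [ 305.2 -894.9] [155.2 155.9] 33.9 15.3 [122 124 116] 752
[355 121] [57.3 -4.5] [174.7  62.5] 81.0 24.0 [52 56 60] 440
[224 141] [ 270.9 -377.2] [ 68.2 105.8] 17.6 19.2 [ 49  62 106] 497
[267 165] [ 323.5 -219.2] [112.3  62.7] 38.9 19.2 [129 112  52] 536
[ 65 209] [ 661.7 -710.1] [162.9 322.1] 42.8 28.8 [48 48 48] 873
[216 188] [ 455.  -335.2] [111.   62.8] 12.0 19.4 [123 123 116] 606
[361 194] [348.5  75.2] [105.1  68.7] 68.0 19.4 [ 51  62 105] 620
[257 200] [ 472.9 -208.1] [44.1 92.3] 78.3 32.2 [60 59 58] 407
[299 211] [462.4 -82.2] [ 62.2 107.9] 81.5 19.5 [124 124 117] 653
[201 224] [ 588.2 -327.9] [91.9 87.9] 17.8 22.2 [75 74 74] 354
[243 236] [ 589.6 -203.2] [ 62.  108.5] 77.9 19.3 [123 123 116] 744
[281 254] [615.3 -90.7] [106.7  61.7] 14.7 19.4 [124 123 116] 790
[ 40 320] [ 975.7 -613.2] [203.9 235. ] 8.6 42.6 [39 39 43] 4880
[199 301] [ 795.7 -247.2] [128.   25.9] 3.2 22.7 [114  50  49] 397
[130 309] [ 872.7 -391.2] [ 61.2 127.7] 63.7 30.0 [56 55 56] 319
[2
[... 2913 characters left out ...]
6 100.6 [27 57 42] 99
H [523  50] [ -423.5 -1386.8] [287.6  58.2] 52.4 108.6 [35 65 50] 324
H [335  54] [  438.  -1278.1] [ 37.2 298.2] 85.3 107.3 [101  76  50] 810
H [538  64] [ -426.8 -1200.3] [36.3 42.3] 78.3 104.7 [39 76 58] 124
H [548  68] [ -453.1 -1169.8] [34.9 25.5] 49.4 102.4 [39 77 58] 74
H [286 101] [ 601.  -798.8] [315.4 220.9] 89.9 113.2 [96 90 82] 2212
H [138 170] [ 981.  -257.3] [13.5 12.3] 26.4 108.6 [23 22 23] 81
H [116 198] [ 988.5 -116.6] [14.  12.3] 25.7 108.6 [16 16 16] 93
H [183 229] [783.2 -30.7] [79.3 81.9] 42.8 86.6 [124 126 118] 257
H [511 261] [-1.6 18.3] [109.  159.8] 73.9 106.3 [34 42 49] 1519
H [133 335] [781.7 280.1] [302.3 264. ] 16.0 123.6 [121 126 118] 13928
```

View pics/crop0.png

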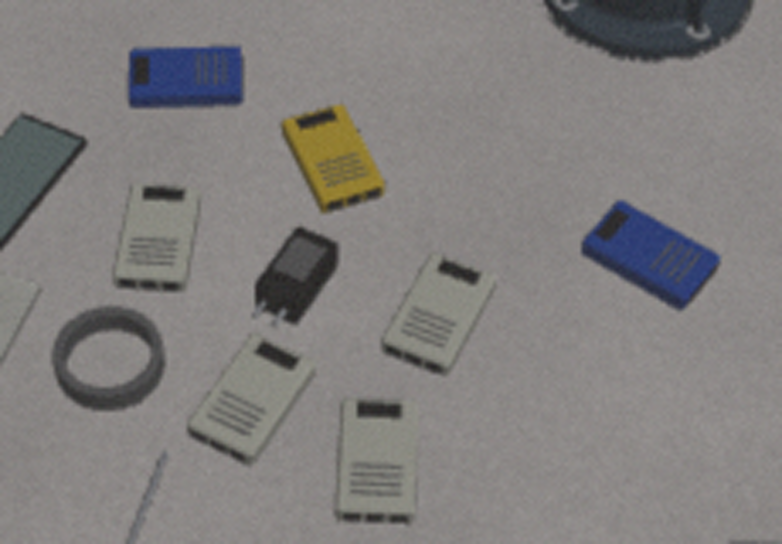

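The crop confirms four white routers, each with a strip and ports. Next is the precise cabinet pose, plus a move planner.

```bash
cat >> h.py <<'E'
def state():
    o=robot.get_obs(); X=Rm(o['tool_rot']); psi=np.degrees(np.arctan2(X[1,0],X[0,0]))
    return o['position']*1000,psi,o
def plan(tx,ty,tz,tpsi,frm=None):
    """shift to target (mm, deg) in tool units"""
    if frm is None: p,psi,_=state()
    else: p,psi=np.array(frm[:3]),frm[3]
    d=np.array([tx,ty,tz])-p; a=np.radians(psi)
    x=np.array([np.cos(a),np.sin(a)]); y=np.array([np.sin(a),-np.cos(a)])
    dp=(psi-tpsi+180)%360-180
    print('from',np.round(p,1),round(psi,1),'-> x %.4f y %.4f z %.4f turn %.4f'%(d[:2]@x/200,d[:2]@y/200,-d[2]/200,dp/180))
E
python3 - <<'E'
from h import *
for n in('scene0','side0'):
    s=load(n)
    P=cloud(s)
    for b in blobs(s,.117,.135,2000):
        if b[1][1]>100: print(n,*b)
    # handle: points z 80..105 inside area in front of the cabinet
    ax=np.array([np.cos(np.radians(16)),np.sin(np.radians(16))])
    q=P[(P[...,2]>.07)&(P[...,2]<.11)&(s['d']>0)]*1000
    c=np.array([782.,281]); l=(q[:,:2]-c)@ax; w=(q[:,:2]-c)@np.array([-ax[1],ax[0]])
    k=(l<-155)&(l>-200)&(abs(w)<80); q=q[k]
    print('handle',len(q),q.mean(0).round(1),cv2.minAreaRect(q[:,:2].astype(np.float32)), np.percentile(q[:,2],[5,50,95]),'l',np.percentile(l[k],[2,10,50,90,98]),'w',np.percentile(w[k],[1,99]))
    k=(P[...,2]>.005)&(P[...,2]<.013)&(s['d']>0)
for b in blobs(load('side0'),.004,.014,150): print(*b)
plan(0,0,0,0)
E
```

```text
scene0 [420 346] [808.8 289.4] [248.3 261.2] 16.0 125.1 [125 127 118] 9855<stdin>:12: RuntimeWarning: Mean of empty slice.
  ret = um.true_divide(
Traceback (most recent call last):
IndexError: index -1 is out of bounds for axis 0 with size 0
```

Run:
```python
from h import *
ax=np.array([np.cos(np.radians(16)),np.sin(np.radians(16))]); ay=np.array([-ax[1],ax[0]])
for n in('scene0','side0'):
    s=load(n); P=cloud(s)
    for b in blobs(s,.117,.135,2000):
        if b[1][1]>100: print(n,*b)
    q=P[(P[...,2]>.078)&(P[...,2]<.105)&(s['d']>0)]*1000
    c=np.array([638.,240]); l=(q[:,:2]-c)@ax; w=(q[:,:2]-c)@ay
    k=(l<18)&(l>-25)&(abs(w)<80); q=q[k]; l=l[k];w=w[k]
    print('handle',len(q),cv2.minAreaRect(q[:,:2].astype(np.float32)),'z',np.percentile(q[:,2],[5,50,95]),'l',np.percentile(l,[2,10,50,90,98]),'w',np.percentile(w,[1,99]))
plan(700,0,0,0)
```

```text
scene0 [420 346] [808.8 289.4] [248.3 261.2] 16.0 125.1 [125 127 118] 9855
handle 254 ((646.0224609375, 242.37298583984375), (17.702009201049805, 127.29826354980469), 16.62325096130371) z [ 91.73065425  97.12538718 100.92165467] l [ 0.67296401  2.93697444  7.64547628 11.10300343 15.96847833] w [-62.84967403  62.23332355]
side0 [128 328] [808.1 287.6] [246.4 264. ] 16.0 124.1 [126 131 122] 10591
handle 315 ((645.3094482421875, 242.95419311523438), (19.418455123901367, 128.01939392089844), 15.948907852172852) z [92.22356027 96.52222359 99.05945697] l [-1.76816817 -0.86598597  3.89079649 10.58323017 16.77545136] w [-61.33061914  63.40216914]
from [171.7 600.4 229.8] 164.0 -> x -3.3654 y -2.1591 z 1.1488 turn 0.9113
```

Emit:
{"op": "move_arm", "data": {
  "motion": "-0.4 -0.92 -0.36 0 0;-0.4 -0.92 -0.36 0 0;-0.4 -0.92 -0.36 0 0;-0.4 -0.92 -0.36 0 0;-0.4 -0.92 -0.36 0 0;-0.4 -0.92 -0.36 0 0",
  "newtons": 30
}}

```text
time: 0.65
position: [0.3339, 0.4777, 0.2303]
tool_rot: [0.142, 0.99, -0.001, 0.001]
ft_force: [-0.5, 0.1, 0.8]
grip_width: 0.055
grip_force: 0.0
```

Emit:
{"op": "move_arm", "data": {
  "motion": "-0.4 -0.92 -0.36 0 0;-0.4 -0.92 -0.36 0 0;-0.4 -0.92 -0.36 0 0;-0.4 -0.92 -0.36 0 0;-0.4 -0.92 -0.36 0 0;-0.4 -0.92 -0.36 0 0"
}}

```text
time: 1.15
position: [0.4914, 0.3579, 0.2304]
tool_rot: [0.142, 0.99, -0.0, 0.002]
ft_force: [0.3, 1.0, 0.3]
grip_width: 0.0269
grip_force: 0.0
```

Emit:
{"op": "move_arm", "data": {
  "motion": "-0.4 -0.92 -0.36 0 0.322;-0.4 -0.92 -0.36 0 0.322;-0.4 -0.92 -0.36 0 0.322;-0.4 -0.92 -0.36 0 0.322;-0.4 -0.92 -0.36 0 0.322;-0.4 -0.92 -0.36 0 0.322;-0.4 -0.92 -0.36 0 0.322;-0.4 -0.92 -0.36 0 0.322;-0.4 -0.92 -0.36 0 0.322;-0.4 -0.92 -0.36 0 0.322;-0.4 -0.92 -0.36 0 0.322;-0.4 -0.92 -0.36 0 0.322"
}}

```text
time: 2.15
position: [0.6427, 0.2419, 0.2305]
tool_rot: [0.6, 0.8, -0.0, -0.0]
ft_force: [0.2, -0.4, 0.1]
grip_width: 0.0259
grip_force: 0.0
```

Run:
```python
from h import *
plan(643.2,241.8,84,106); o=state()[2]; print(o['grip_width'],o['q'].round(2),o['ft_force'])
shot('wrist','w1')
```

```text
from [642.7 241.9 230.5] 106.2 -> x -0.0013 y 0.0020 z 0.7325 turn 0.0012
0.025888977809322086 [ 0.2   0.61  1.26  0.    1.26 -0.09] [ 0.19244228 -0.4455937   0.05469578]
```

View pics/w1.png

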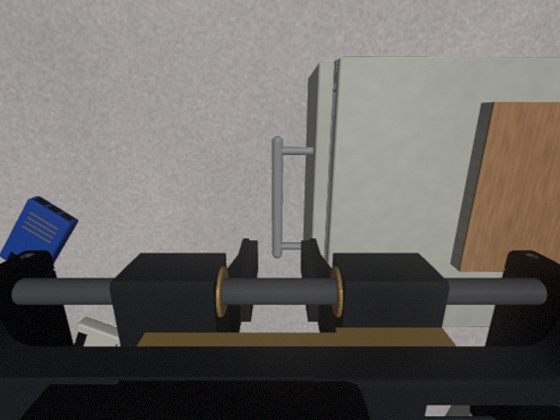

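The bar shows at (278,197), between the fingers. I'll check its position by ray and then go down.

Run:
```python
from h import *
s=load('w1')
for u,v in((278,140),(278,256),(278,197)): print(ray(s,u,v,.093)*1000)
```

```text
[625.17798007 297.32487766  93.        ]
[659.94723004 176.6170574   93.        ]
[641.22197896 241.62519661  93.        ]
```

Emit:
{"op": "move_arm", "data": {
  "motion": "-0.4 0 0 0.2 0;-0.4 0 0 0.35 0;-0.4 0 0 0.4 0;-0.4 0 0 0.4 0"
}}

```text
time: 2.53
position: [0.6407, 0.2409, 0.147]
tool_rot: [0.601, 0.799, -0.003, -0.003]
ft_force: [-0.9, 0.2, 0.4]
grip_width: 0.0259
grip_force: 0.0
```

Emit:
{"op": "move_arm", "data": {
  "motion": "-0.4 0 0 0.15 0;-0.4 0 0 0.25 0;-0.4 0 0 0.33 0;-0.4 0 0 0.33 0;-0.4 0 0 0.33 0"
}}

```text
time: 2.95
position: [0.6439, 0.2415, 0.0856]
tool_rot: [0.601, 0.799, 0.0, 0.0]
ft_force: [0.7, -0.2, 0.2]
grip_width: 0.0263
grip_force: 0.0
```

Emit:
{"op": "move_arm", "data": {
  "motion": "-1 0 0 0 0;-1 0 0 0 0;-1 0 0 0 0;-1 0 0 0 0;-1 0 0 0 0;-1 0 0 0 0"
}}

```text
time: 3.45
position: [0.642, 0.2409, 0.0863]
tool_rot: [0.601, 0.799, -0.001, -0.001]
ft_force: [-3.8, -1.2, 6.5]
grip_width: 0.01
grip_force: 30.0
```

Emit:
{"op": "move_arm", "data": {
  "motion": "-1 0 -0.05 0 0;-1 0 -0.15 0 0;-1 0 -0.25 0 0;-1 0 -0.36 0 0;-1 0 -0.47 0 0;-1 0 -0.58 0 0;-1 0 -0.68 0 0;-1 0 -0.77 0 0;-1 0 -0.82 0 0;-1 0 -0.84 0 0;-1 0 -0.855 0 0;-1 0 -0.855 0 0"
}}

```text
time: 4.45
position: [0.4801, 0.1946, 0.0862]
tool_rot: [0.602, 0.799, 0.002, 0.001]
ft_force: [-1.8, 1.4, 8.6]
grip_width: 0.0101
grip_force: 30.0
```

Emit:
{"op": "move_arm", "data": {
  "motion": "-1 0 0 0 0;-1 0 0 0 0;-1 0 0 0 0;-1 0 0 0 0"
}}

```text
time: 4.78
position: [0.4801, 0.1946, 0.0862]
tool_rot: [0.601, 0.799, 0.001, 0.001]
ft_force: [-1.7, 1.6, 10.9]
grip_width: 0.0098
grip_force: 30.0
```

Run:
```python
from h import *
p,psi,o=state(); print(p,psi,o['ft_force'])
d=p[:2]-np.array([642.,240.9]); print(np.hypot(*d))
```

```text
[480.0987967  194.55784701  86.18720995] 106.05533272344266 [-1.688391    1.59859712 10.89220925]
168.40307234113004
```

Emit:
{"op": "move_arm", "data": {
  "motion": "-1 0 -0.01 0 0;-1 0 -0.02 0 0;-1 0 -0.02 0 0;-1 0 -0.02 0 0;-1 0 -0.02 0 0"
}}

```text
time: 5.2
position: [0.4786, 0.1941, 0.0862]
tool_rot: [0.602, 0.799, 0.003, 0.002]
ft_force: [1.7, 3.9, 7.6]
grip_width: 0.01
grip_force: 30.0
```

Emit:
{"op": "move_arm", "data": {
  "motion": "-0.4 0 0 0 0;-0.4 0 0 0 0;-0.4 0 0 0 0;-0.4 0 0 0 0;-0.4 0 0 -0.2 0;-0.4 0 0 -0.4 0;-0.4 0 0 -0.6 0;-0.4 0 0 -0.75 0;-0.4 0 0 -0.75 0;-0.4 0 0 -0.75 0"
}}

```text
time: 6.03
position: [0.4759, 0.1929, 0.2361]
tool_rot: [0.601, 0.799, 0.001, 0.001]
ft_force: [-0.7, -0.3, -0.8]
grip_width: 0.0261
grip_force: 0.0
```

Run:
```python
from h import *
plan(463,-206,232,169)
shot('scene','scene1'); shot('side','side1')
```

```text
from [475.9 192.9 236.1] 106.1 -> x -1.8988 y -0.6137 z 0.0205 turn -0.3496
```

View pics/scene1.png

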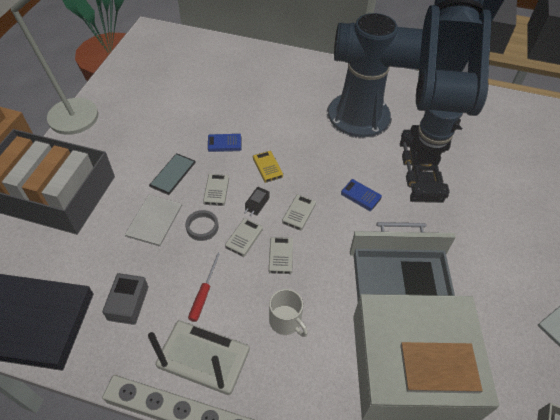

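The drawer is open and the mat is visible around (418,277). I'll check the mat and handle against the prediction.

```bash
cat >> h.py <<'E'
H=np.array([478.6,193.9]); AX=np.array([np.cos(np.radians(16)),np.sin(np.radians(16))]); AY=np.array([-AX[1],AX[0]])
def todr(p): p=np.asarray(p)[...,:2]-H; return np.stack([p@AX,p@AY],-1)
def fromdr(x,y): return H+x*AX+y*AY
E
python3 - <<'E'
from h import *
for n in('scene1','side1'):
    s=load(n); P=cloud(s)*1000; D=todr(P); g=s['p'].astype(int).sum(-1)
    m=(P[...,2]>10)&(P[...,2]<30)&(D[...,0]>58)&(D[...,0]<210)&(abs(D[...,1])<105)
    k=m&(g<130); 
    if k.sum()>20: print(n,'mat',k.sum(),np.percentile(D[k],[1,5,50,95,99],axis=0).round(1).T, 'z',np.median(P[k][:,2]),'floorz',np.median(P[m&(g>170)][:,2]) if (m&(g>170)).any() else None, np.percentile(g[m],[5,25,50,75,95]))
    m=(P[...,2]>86)&(P[...,2]<103)&(D[...,0]>-15)&(D[...,0]<15)&(abs(D[...,1])<75)
    if m.sum(): print('handle',m.sum(),np.percentile(D[m],[2,50,98],axis=0).round(1).T)
    m=(P[...,2]>104)&(P[...,2]<118)&(D[...,0]>20)&(D[...,0]<60)&(abs(D[...,1])<140)
    if m.sum(): print('panel',m.sum(),np.percentile(D[m],[1,50,99],axis=0).round(1).T)
print(fromdr(128,45),fromdr(128,-52))
for n in('scene1','side1'):
  for b in blobs(load(n),.025,.04,60):
    if abs(b[1][0]-470)<40 and abs(b[1][1]+206)<40: print(*b)
E
```

```text
scene1 mat 417 [[ 71.8  74.8 112.5 158.  162.1]
 [  9.3  11.7  43.6  80.6  83.1]] z 19.475378497154196 floorz 19.08299650249079 [121. 138. 285. 294. 305.]
handle 210 [[ -2.1   4.9  10.6]
 [-60.3  -2.3  62.4]]
panel 603 [[  37.    46.8   53.9]
 [-125.5   -0.7  125.7]]
side1 mat 1934 [[ 70.6  75.7 130.6 183.9 188.6]
 [  5.1   8.6  45.6  79.8  82.7]] z 18.7020662059465 floorz 18.10531644982605 [ 55.  72. 290. 298. 306.]
handle 294 [[ -4.2   2.2  13.2]
 [-60.7   7.1  62.8]]
panel 708 [[  35.9   43.1   49.8]
 [-124.4   21.7  126.7]]
[589.23781607 272.43835786] [615.97463958 179.19597336]
[257 198] [ 465.8 -207.1] [44.4 79.1] 80.2 33.0 [67 65 65] 331
```

Emit:
{"op": "move_arm", "data": {
  "motion": "0.5 -0.95 -0.307 0 0;0.5 -0.95 -0.307 0 0;0.5 -0.95 -0.307 0 0;0.5 -0.95 -0.307 0 0;0.5 -0.95 -0.307 0 0;0.5 -0.95 -0.307 0 0",
  "newtons": 20
}}

```text
time: 6.63
position: [0.4679, -0.0118, 0.2326]
tool_rot: [0.604, 0.797, -0.002, -0.001]
ft_force: [-0.6, 0.6, -0.1]
grip_width: 0.0583
grip_force: 0.0
```

Emit:
{"op": "move_arm", "data": {
  "motion": "0.5 -0.95 -0.307 0 -0.352;0.5 -0.95 -0.307 0 -0.352;0.5 -0.95 -0.307 0 -0.352;0.5 -0.95 -0.307 0 -0.352;0.5 -0.95 -0.307 0 -0.352;0.5 -0.95 -0.307 0 -0.352;0.5 -0.95 -0.307 0 -0.352;0.5 -0.95 -0.307 0 -0.352;0.5 -0.95 -0.307 0 -0.352;0.5 -0.95 -0.307 0 -0.352;0.5 -0.95 -0.307 0 -0.352;0.5 -0.95 -0.307 0 -0.352"
}}

```text
time: 7.63
position: [0.4615, -0.2053, 0.233]
tool_rot: [0.093, 0.996, 0.001, -0.002]
ft_force: [0.5, 0.6, 0.4]
grip_width: 0.0651
grip_force: 0.0
```

Run:
```python
from h import *
shot('wrist','w2'); s=load('w2')
for b in blobs(s,.025,.04,150): print(*b)
print('flat')
for b in blobs(s,.013,.022,400): print(*b)
plan(464.5,-206.7,14,169.5)
```

```text
[275 184] [ 461.2 -210.9] [41.3 75.4] 78.2 35.1 [73 71 72] 1970
[531 201] [539.2 108.7] [13.4 68.7] 26.7 32.3 [78 79 74] 434
[526 236] [589.7 100. ] [44.6  2.3] 16.1 32.8 [49 51 52] 216
flat
[97 46] [ 266.  -382.7] [ 62.4 105.7] 19.9 21.1 [ 49  66 121] 3975
[499  38] [344.4  70.3] [105.5  61.9] 69.3 20.8 [ 44  67 124] 5106
[242  68] [ 320.2 -223.2] [105.7  62.1] 38.4 21.1 [161 140  73] 4037
[371 162] [459.5 -87. ] [ 62.3 105.8] 81.2 20.9 [154 153 145] 3508
[178 193] [ 452.1 -339.6] [105.5  61.9] 12.3 21.1 [152 150 143] 2951
[375 252] [590.5 -92.7] [67.5 46.1] 15.5 20.9 [134 133 126] 997
[551 246] [618.4 147.1] [61.  22.3] 17.0 19.8 [ 97 102 106] 414
[294 255] [ 567.3 -204.7] [62.  67.5] 78.0 20.9 [146 144 137] 1737
from [ 461.7 -205.4  233.3] 169.4 -> x -0.0150 y -0.0036 z 1.0964 turn -0.0008
```

View pics/w2.png

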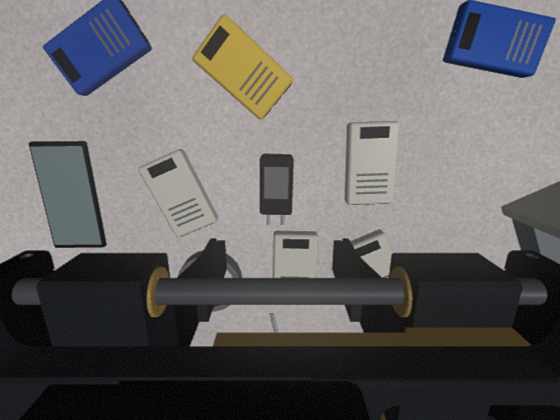

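The wrist view shows the adapter at (275,184), unmoved, with nothing close by. Going down to grip it.

Emit:
{"op": "move_arm", "data": {
  "motion": "0.5 -0.007 -0.0145 0.2 0.007;0.5 -0.007 -0.0145 0.4 0.007;0.5 -0.007 -0.0145 0.6 0.007;0.5 -0.007 -0.0145 0.8 0.007;0.5 -0.007 -0.0145 0.8 0.007;0.5 -0.007 -0.0145 0.8 0.007"
}}

```text
time: 8.18
position: [0.4613, -0.2079, 0.0722]
tool_rot: [0.103, 0.995, 0.002, -0.003]
ft_force: [0.7, -0.3, 0.8]
grip_width: 0.0657
grip_force: 0.0
```

Emit:
{"op": "move_arm", "data": {
  "motion": "0.5 0 0 0.1 0;0.5 0 0 0.2 0;0.5 0 0 0.27 0;0.5 0 0 0.295 0;0.5 0 0 0.295 0;-1 0 0 0.295 0;-1 0 0 0.295 0;-1 0 0 0.295 0;-1 0 0 0.295 0;-1 0 0 0.295 0;-1 0 0 0.295 0;-1 0 0 0.295 0"
}}

```text
time: 9.18
position: [0.4634, -0.2096, 0.0163]
tool_rot: [0.103, 0.995, -0.0, 0.001]
ft_force: [-0.5, 0.7, 6.6]
grip_width: 0.0418
grip_force: 20.0
```

Emit:
{"op": "move_arm", "data": {
  "motion": "-1 0 0 -0.1 0;-1 0 0 -0.25 0;-1 0 0 -0.4 0;-1 0 0 -0.55 0;-1 0 0 -0.7 0;-1 0 0 -0.8 0;-1 0 0 -0.8 0;-1 0 0 -0.8 0"
}}

```text
time: 9.85
position: [0.4633, -0.2096, 0.1764]
tool_rot: [0.103, 0.995, -0.001, 0.001]
ft_force: [0.0, -0.0, -1.4]
grip_width: 0.0422
grip_force: 20.0
```

Run:
```python
from h import *
p=fromdr(135,-52); print(p); plan(*p,180,196)
```

```text
[622.70347145 181.12543485]
from [ 463.3 -209.6  176.4] 168.2 -> x -0.3794 y 2.0754 z -0.0180 turn -0.1546
```

Emit:
{"op": "move_arm", "data": {
  "motion": "-1 -0.03 0.15 0 0;-1 -0.06 0.33 0 0;-1 -0.09 0.5 0 0;-1 -0.127 0.692 0 0;-1 -0.127 0.692 0 0"
}}

```text
time: 10.27
position: [0.5163, -0.073, 0.1735]
tool_rot: [0.101, 0.995, 0.002, -0.002]
ft_force: [-0.2, 0.0, -1.6]
grip_width: 0.0415
grip_force: 20.0
```

Emit:
{"op": "move_arm", "data": {
  "motion": "-1 -0.03 0.15 0 0;-1 -0.06 0.33 0 0;-1 -0.09 0.5 0 0;-1 -0.127 0.692 0 0;-1 -0.127 0.692 0 0"
}}

```text
time: 10.68
position: [0.5706, 0.0566, 0.1736]
tool_rot: [0.101, 0.995, 0.002, -0.0]
ft_force: [-0.4, -1.2, -0.8]
grip_width: 0.042
grip_force: 20.0
```

Emit:
{"op": "move_arm", "data": {
  "motion": "-1 -0.03 0.15 0 -0.03;-1 -0.06 0.33 0 -0.06;-1 -0.09 0.5 0 -0.09;-1 -0.127 0.65 0 -0.12;-1 -0.127 0.692 0 -0.155;-1 -0.127 0.692 0 -0.155;-1 -0.127 0.692 0 -0.155;-1 -0.127 0.692 0 -0.155"
}}

```text
time: 11.35
position: [0.6215, 0.1799, 0.174]
tool_rot: [-0.138, 0.99, -0.0, -0.002]
ft_force: [-0.1, -0.5, -0.9]
grip_width: 0.0426
grip_force: 20.0
```

Run:
```python
from h import *
plan(*fromdr(135,-52),37,196); o=state()[2]; print(o['grip_width'],o['grip_force'],o['q'].round(2))
```

```text
from [621.5 179.9 174. ] -164.1 -> x -0.0075 y 0.0042 z 0.6851 turn -0.0006
0.04256333934962324 19.999834969639778 [ 0.11  0.62  1.42 -0.    1.1  -1.74]
```

Emit:
{"op": "move_arm", "data": {
  "motion": "-1 0 0 0.12 0;-1 0 0 0.26 0;-1 0 0 0.4 0;-1 0 0 0.52 0;-1 0 0 0.6 0;-1 0 0 0.65 0;-1 0 0 0.675 0;-1 0 0 0.675 0"
}}

```text
time: 12.02
position: [0.6222, 0.1802, 0.0397]
tool_rot: [-0.139, 0.99, -0.0, -0.001]
ft_force: [0.4, 0.7, -1.3]
grip_width: 0.0418
grip_force: 20.0
```

Run:
```python
from h import *
plan(*fromdr(135,-52),36,196); o=state()[2]; print(o['ft_force'])
```

```text
from [622.2 180.2  39.7] -164.0 -> x -0.0038 y 0.0035 z 0.0183 turn -0.0003
[ 0.36901908  0.67125221 -1.33756964]
```

Emit:
{"op": "move_arm", "data": {
  "motion": "-1 0 0 0.01 0;-1 0 0 0.02 0;-1 0 0 0.02 0;0.35 0 0 0.02 0;0.35 0 0 0.02 0;0.35 0 0 0.02 0;0.35 0 0 0.02 0;0.35 0 0 0.02 0"
}}

```text
time: 12.68
position: [0.6229, 0.1814, 0.0368]
tool_rot: [-0.14, 0.99, -0.0, 0.0]
ft_force: [0.5, 0.4, 0.2]
grip_width: 0.0578
grip_force: 0.0
```

Emit:
{"op": "move_arm", "data": {
  "motion": "0.35 0 0 -0.08 0;0.35 0 0 -0.2 0;0.35 0 0 -0.4 0;0.35 0 0 -0.6 0;0.35 0 0 -0.8 0;0.35 0 0 -0.96 0;0.35 0 0 -0.96 0;0.35 0 0 -0.96 0"
}}

```text
time: 13.35
position: [0.6241, 0.1816, 0.2315]
tool_rot: [-0.14, 0.99, -0.0, 0.003]
ft_force: [0.3, -0.0, -0.2]
grip_width: 0.0586
grip_force: 0.0
```

Run:
```python
from h import *
shot('wrist','w3'); shot('side','side3')
for n in ('w3','side3'):
  for b in blobs(load(n),.043,.062,100):
    D=todr(b[1]); 
    if 40<D[0]<270 and abs(D[1])<120: print(n,D.round(1),*b)
plan(460.5,-85,232,171)
```

```text
w3 [149.4   1.7] [333 155] [621.8 236.7] [207.7 247.3] 17.4 50.1 [121 125 128] 3265
w3 [132.4 -54.4] [279 184] [620.9 178.1] [74.7 41.7] 17.1 54.1 [74 74 76] 2216
side3 [253.    1.2] [189 366] [721.5 264.8] [428.8 260.1] 16.7 48.6 [103 110 107] 1951
side3 [134.2 -51.7] [231 309] [621.8 181.2] [74.9 45.2] 15.0 51.7 [40 41 43] 587
from [621.7 181.3 227.5] -163.9 -> x 1.1431 y -1.0561 z -0.0223 turn 0.1393
```

View pics/w3.png

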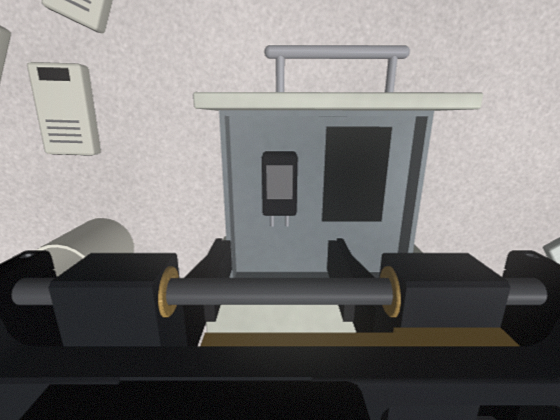

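The adapter lies aligned on the bare floor at (279,184), with the mat at (357,174). Now the first router, at (461,-85).

Emit:
{"op": "move_arm", "data": {
  "motion": "0.75 0.572 -0.528 -0.02 0;0.75 0.572 -0.528 -0.02 0;0.75 0.572 -0.528 -0.02 0;0.75 0.572 -0.528 -0.02 0;0.75 0.572 -0.528 -0.02 0",
  "newtons": 14
}}

```text
time: 13.87
position: [0.5371, 0.0446, 0.2301]
tool_rot: [-0.138, 0.99, 0.0, -0.005]
ft_force: [-0.7, -0.4, -0.7]
grip_width: 0.075
grip_force: 0.0
```

Emit:
{"op": "move_arm", "data": {
  "motion": "0.75 0.572 -0.528 0 0.139;0.75 0.572 -0.528 0 0.139;0.75 0.572 -0.528 0 0.139;0.75 0.572 -0.528 0 0.139;0.75 0.572 -0.528 0 0.139;0.75 0.572 -0.528 0 0.139;0.75 0.572 -0.528 0 0.139;0.75 0.572 -0.528 0 0.139"
}}

```text
time: 14.53
position: [0.4618, -0.0838, 0.2319]
tool_rot: [0.077, 0.997, 0.0, -0.0]
ft_force: [-0.3, -0.4, -1.1]
grip_width: 0.0765
grip_force: 0.0
```

Run:
```python
from h import *
s=load('w3')
c=[todr(ray(s,u,v,.020)*1000) for u,v in((326,127),(391,127),(383,221),(322,221))]; print(np.round(c,1),np.mean(c,0))
shot('wrist','w4'); s=load('w4')
for b in blobs(s,.015,.026,400): print(*b)
plan(460.5,-85,12,171)
```

```text
[[ 67.6   3.4]
 [ 67.6  82.2]
 [188.8  85.3]
 [188.9   3.8]] [128.23316152  43.67608105]
[17 49] [ 261.7 -369.9] [61.9 79.9] 20.4 21.4 [ 44  61 114] 2636
[396  63] [344.   71.2] [105.9  62.6] 69.2 21.1 [ 53  71 124] 5381
[143  82] [ 320.3 -222.9] [105.6  62.4] 38.5 21.4 [151 131  67] 5122
[278 179] [458.3 -86.5] [ 62.2 104.2] 81.2 21.2 [145 144 137] 3827
[ 87 203] [ 452.1 -339.8] [105.6  63.3] 12.1 21.4 [142 141 134] 3715
[542 245] [611.3 247.6] [56.4 67.8] 7.8 20.4 [36 37 36] 866
[223 262] [ 561.5 -181.5] [20.5 46.4] 75.5 20.8 [143 141 134] 408
[281 265] [ 585.2 -101.9] [51.6 60.7] 14.3 21.1 [128 126 120] 1131
[294 310] [657.2 -89.2] [64.6 26.6] 80.8 21.1 [147 146 139] 404
from [461.9 -83.7 232.1] 171.2 -> x 0.0058 y -0.0073 z 1.1003 turn 0.0010
```

Emit:
{"op": "move_arm", "data": {
  "motion": "0.75 0.009 -0.008 0.2 0;0.75 0.009 -0.008 0.4 0;0.75 0.009 -0.008 0.6 0;0.75 0.009 -0.008 0.8 0;0.75 0.009 -0.008 0.8 0;0.75 0.009 -0.008 0.8 0"
}}

```text
time: 15.08
position: [0.458, -0.0846, 0.0703]
tool_rot: [0.077, 0.997, 0.001, -0.003]
ft_force: [0.3, 0.1, 0.5]
grip_width: 0.076
grip_force: 0.0
```

Emit:
{"op": "move_arm", "data": {
  "motion": "0.75 0 0 0.1 0;0.75 0 0 0.2 0;0.75 0 0 0.27 0;0.75 0 0 0.3 0;0.75 0 0 0.3 0;-1 0 0 0.3 0;-1 0 0 0.3 0;-1 0 0 0.3 0;-1 0 0 0.3 0;-1 0 0 0.3 0;-1 0 0 0.3 0;-1 0 0 0.3 0"
}}

```text
time: 16.08
position: [0.4603, -0.0863, 0.014]
tool_rot: [0.078, 0.997, -0.0, 0.001]
ft_force: [-0.0, 1.8, 9.6]
grip_width: 0.0621
grip_force: 14.0
```

Emit:
{"op": "move_arm", "data": {
  "motion": "-1 0 0 -0.05 0;-1 0 0 -0.15 0;-1 0 0 -0.3 0;-1 0 0 -0.45 0;-1 0 0 -0.6 0;-1 0 0 -0.75 0;-1 0 0 -0.8 0;-1 0 0 -0.8 0"
}}

```text
time: 16.75
position: [0.4608, -0.0869, 0.1759]
tool_rot: [0.078, 0.997, -0.001, 0.003]
ft_force: [-0.1, -0.4, -1.4]
grip_width: 0.0616
grip_force: 14.0
```

Run:
```python
from h import *
p=fromdr(128.5,45); print(p); plan(*p,180,196)
```

```text
[589.71844692 272.57617654]
from [460.8 -86.9 175.9] 171.1 -> x -0.3575 y 1.8757 z -0.0203 turn -0.1386
```

Emit:
{"op": "move_arm", "data": {
  "motion": "-1 -0.03 0.15 0 0;-1 -0.06 0.31 0 0;-1 -0.09 0.47 0 0;-1 -0.119 0.625 0 0;-1 -0.119 0.625 0 0"
}}

```text
time: 17.17
position: [0.5027, 0.0379, 0.1717]
tool_rot: [0.076, 0.997, 0.001, -0.0]
ft_force: [-0.2, 0.2, -1.7]
grip_width: 0.062
grip_force: 14.0
```

Emit:
{"op": "move_arm", "data": {
  "motion": "-1 -0.03 0.15 0 0;-1 -0.06 0.31 0 0;-1 -0.09 0.47 0 0;-1 -0.119 0.625 0 0;-1 -0.119 0.625 0 0"
}}

```text
time: 17.58
position: [0.5464, 0.1575, 0.1717]
tool_rot: [0.076, 0.997, 0.001, 0.001]
ft_force: [0.4, 0.0, -1.6]
grip_width: 0.0619
grip_force: 14.0
```

Emit:
{"op": "move_arm", "data": {
  "motion": "-1 -0.03 0.15 0 -0.03;-1 -0.06 0.31 0 -0.06;-1 -0.09 0.47 0 -0.09;-1 -0.119 0.59 0 -0.12;-1 -0.119 0.625 0 -0.139;-1 -0.119 0.625 0 -0.139;-1 -0.119 0.625 0 -0.139;-1 -0.119 0.625 0 -0.139"
}}

```text
time: 18.25
position: [0.5871, 0.2715, 0.1715]
tool_rot: [-0.139, 0.99, -0.0, -0.002]
ft_force: [-0.7, -0.2, -2.3]
grip_width: 0.0619
grip_force: 14.0
```

Run:
```python
from h import *
plan(*fromdr(128.5,45),36,196); o=state()[2]; print(o['grip_width'],o['grip_force'])
```

```text
from [587.1 271.5 171.5] -164.1 -> x -0.0139 y 0.0014 z 0.6776 turn -0.0003
0.06186018003835871 13.998657166957855
```

Emit:
{"op": "move_arm", "data": {
  "motion": "-1 -0.006 0 0.12 0;-1 -0.006 0 0.26 0;-1 -0.006 0 0.4 0;-1 -0.006 0 0.52 0;-1 -0.006 0 0.6 0;-1 -0.006 0 0.65 0;-1 -0.006 0 0.675 0;-1 -0.006 0 0.675 0;-1 -0.006 0 0.675 0"
}}

```text
time: 19.0
position: [0.59, 0.2731, 0.0383]
tool_rot: [-0.139, 0.99, 0.0, 0.001]
ft_force: [0.2, 0.8, -1.2]
grip_width: 0.0617
grip_force: 14.0
```

Run:
```python
from h import *
plan(*fromdr(128.5,45),33,196); o=state()[2]; print(o['ft_force'])
```

```text
from [590.  273.1  38.3] -164.0 -> x 0.0022 y -0.0021 z 0.0266 turn 0.0001
[ 0.21751084  0.80558495 -1.21394893]
```

Emit:
{"op": "move_arm", "data": {
  "motion": "-1 0 0 0.01 0;-1 0 0 0.02 0;-1 0 0 0.025 0;-1 0 0 0.025 0"
}}

```text
time: 19.33
position: [0.5897, 0.2736, 0.0331]
tool_rot: [-0.14, 0.99, 0.0, 0.001]
ft_force: [-0.3, 0.1, -0.7]
grip_width: 0.0616
grip_force: 14.0
```

Emit:
{"op": "move_arm", "data": {
  "motion": "0.75 0 0 0 0;0.75 0 0 0 0;0.75 0 0 0 0;0.75 0 0 0 0;0.75 0 0 0 0;0.75 0 0 -0.05 0;0.75 0 0 -0.2 0;0.75 0 0 -0.4 0;0.75 0 0 -0.6 0;0.75 0 0 -0.8 0;0.75 0 0 -0.98 0;0.75 0 0 -0.98 0"
}}

```text
time: 20.33
position: [0.5941, 0.2749, 0.2387]
tool_rot: [-0.14, 0.99, 0.001, 0.009]
ft_force: [0.5, -0.4, 0.9]
grip_width: 0.0757
grip_force: 0.0
```

```bash
cat >> h.py <<'E'
def look(fn,z0,z1,amin=800):
    shot('wrist',fn)
    for b in blobs(load(fn),z0,z1,amin):
        D=todr(b[1])
        if 40<D[0]<270 and abs(D[1])<120: print(D.round(1),*b[1:])
E
python3 - <<'E'
from h import *
look('w5',.036,.047)
plan(612,-94,232,194)
E
```

```text
[126.1  43.8] [587.7 270.8] [103.3  61.8] 16.0 40.2 [162 161 153] 4105
from [592.4 274.4 235. ] -163.9 -> x 0.4159 y -1.7970 z 0.0150 turn 0.0115
```

Emit:
{"op": "move_arm", "data": {
  "motion": "0.75 0.208 -0.9 0 0;0.75 0.208 -0.9 0 0;0.75 0.208 -0.9 0 0;0.75 0.208 -0.9 0 0;0.75 0.208 -0.9 0 0;0.75 0.208 -0.9 0 0"
}}

```text
time: 20.88
position: [0.5988, 0.0844, 0.2276]
tool_rot: [-0.137, 0.991, -0.001, -0.001]
ft_force: [-0.1, -0.8, -0.3]
grip_width: 0.0761
grip_force: 0.0
```

Emit:
{"op": "move_arm", "data": {
  "motion": "0.75 0.208 -0.9 0 0.011;0.75 0.208 -0.9 0 0.011;0.75 0.208 -0.9 0 0.011;0.75 0.208 -0.9 0 0.011;0.75 0.208 -0.9 0 0.011;0.75 0.208 -0.9 0 0.011;0.75 0.208 -0.9 0 0.011"
}}

```text
time: 21.47
position: [0.6085, -0.0953, 0.2277]
tool_rot: [-0.122, 0.993, 0.001, -0.001]
ft_force: [0.9, 0.3, 0.1]
grip_width: 0.0761
grip_force: 0.0
```

Run:
```python
from h import *
shot('wrist','w6'); s=load('w6')
for b in blobs(s,.015,.026,400): print(*b)
plan(613,-93.5,12,194)
```

```text
[98 23] [ 481.5 -333. ] [46.3 62.6] 13.7 21.4 [144 142 136] 2733
[498  14] [374.9  87.3] [40.1 91.5] 12.9 21.0 [ 36  58 113] 1923
[ 90 117] [ 585.1 -331.6] [88.7 89.9] 35.4 24.6 [85 84 85] 1972
[196 143] [ 587.  -208.6] [ 62.2 106. ] 78.1 21.3 [146 145 138] 4365
[279 184] [612.4 -95.6] [105.8  61.9] 14.2 21.2 [146 145 138] 3873
[488 220] [594.8 184. ] [ 83.4 115.7] 13.1 20.1 [89 93 95] 2899
from [608.4 -94.1 227.8] -165.9 -> x -0.0231 y -0.0026 z 1.0788 turn 0.0005
```

Emit:
{"op": "move_arm", "data": {
  "motion": "0.75 -0.026 -0.005 0.2 0;0.75 -0.026 -0.005 0.4 0;0.75 -0.026 -0.005 0.6 0;0.75 -0.026 -0.005 0.8 0;0.75 -0.026 -0.005 0.8 0;0.75 -0.026 -0.005 0.8 0"
}}

```text
time: 22.02
position: [0.6121, -0.0923, 0.0661]
tool_rot: [-0.124, 0.992, 0.002, -0.003]
ft_force: [-0.1, -0.1, 0.3]
grip_width: 0.076
grip_force: 0.0
```

Run:
```python
from h import *
plan(614.4,-94,12,194)
```

```text
from [612.1 -92.3  66.1] -165.8 -> x -0.0091 y -0.0110 z 0.2705 turn 0.0012
```

Emit:
{"op": "move_arm", "data": {
  "motion": "0.75 -0.004 -0.005 0.1 0;0.75 -0.004 -0.005 0.2 0;0.75 -0.004 -0.005 0.25 0;0.75 -0.004 -0.005 0.272 0;0.75 -0.004 -0.005 0.272 0;-1 -0.004 -0.005 0.272 0;-1 -0.004 -0.005 0.272 0;-1 -0.004 -0.005 0.272 0;-1 -0.004 -0.005 0.272 0;-1 -0.004 -0.005 0.272 0;-1 -0.004 -0.005 0.272 0;-1 -0.004 -0.005 0.272 0"
}}

```text
time: 23.02
position: [0.6159, -0.0956, 0.0155]
tool_rot: [-0.122, 0.992, 0.0, 0.001]
ft_force: [0.3, 2.7, 6.4]
grip_width: 0.0621
grip_force: 14.0
```

Emit:
{"op": "move_arm", "data": {
  "motion": "-1 0 0 -0.05 0;-1 0 0 -0.15 0;-1 0 0 -0.3 0;-1 0 0 -0.45 0;-1 0 0 -0.6 0;-1 0 0 -0.75 0;-1 0 0 -0.8 0;-1 0 0 -0.8 0"
}}

```text
time: 23.68
position: [0.6173, -0.097, 0.1776]
tool_rot: [-0.123, 0.992, -0.002, 0.003]
ft_force: [-0.3, 0.7, -1.8]
grip_width: 0.0619
grip_force: 14.0
```

Run:
```python
from h import *
plan(*fromdr(128.5,45),180,196)
```

```text
from [617.3 -97.  177.6] -165.9 -> x -0.3158 y 1.8258 z -0.0119 turn -0.0106
```

Emit:
{"op": "move_arm", "data": {
  "motion": "-1 -0.04 0.22 0 0;-1 -0.08 0.42 0 0;-1 -0.11 0.62 0 0;-1 -0.14 0.8 0 0;-1 -0.158 0.913 0 0;-1 -0.158 0.913 0 0"
}}

```text
time: 24.18
position: [0.5986, 0.0938, 0.1715]
tool_rot: [-0.125, 0.992, 0.001, -0.003]
ft_force: [-0.3, -0.9, -1.1]
grip_width: 0.062
grip_force: 14.0
```

Emit:
{"op": "move_arm", "data": {
  "motion": "-1 -0.04 0.22 0 -0.011;-1 -0.08 0.42 0 -0.011;-1 -0.11 0.62 0 -0.011;-1 -0.14 0.8 0 -0.011;-1 -0.158 0.89 0 -0.011;-1 -0.158 0.913 0 -0.011;-1 -0.158 0.913 0 -0.011;-1 -0.158 0.913 0 -0.011;-1 -0.158 0.913 0 -0.011"
}}

```text
time: 24.93
position: [0.5877, 0.2716, 0.1732]
tool_rot: [-0.139, 0.99, -0.001, -0.001]
ft_force: [0.5, -0.9, -1.0]
grip_width: 0.0619
grip_force: 14.0
```

Run:
```python
from h import *
plan(*fromdr(129.5,45),56,196); o=state()[2]; print(o['grip_width'],o['grip_force'])
```

```text
from [587.7 271.6 173.2] -164.0 -> x -0.0158 y 0.0019 z 0.5859 turn -0.0002
0.06189599525508373 13.999664783477783
```

Emit:
{"op": "move_arm", "data": {
  "motion": "-1 -0.008 0 0.12 0;-1 -0.008 0 0.26 0;-1 -0.008 0 0.38 0;-1 -0.008 0 0.47 0;-1 -0.008 0 0.53 0;-1 -0.008 0 0.565 0;-1 -0.008 0 0.565 0;-1 -0.008 0 0.565 0;-1 -0.008 0 0.565 0"
}}

```text
time: 25.68
position: [0.5905, 0.274, 0.0625]
tool_rot: [-0.14, 0.99, 0.0, 0.001]
ft_force: [0.2, 0.9, -2.0]
grip_width: 0.0616
grip_force: 14.0
```

Run:
```python
from h import *
plan(*fromdr(129.5,45),54,196); o=state()[2]; print(o['ft_force'])
```

```text
from [590.5 274.   62.5] -164.0 -> x 0.0007 y -0.0059 z 0.0424 turn 0.0003
[ 0.22725117  0.93478156 -2.0160673 ]
```

Emit:
{"op": "move_arm", "data": {
  "motion": "-1 0 -0.003 0.01 0;-1 0 -0.003 0.02 0;-1 0 -0.003 0.03 0;-1 0 -0.003 0.037 0;-1 0 -0.003 0.037 0"
}}

```text
time: 26.1
position: [0.59, 0.2737, 0.0545]
tool_rot: [-0.14, 0.99, 0.0, 0.001]
ft_force: [-0.3, -0.4, 2.8]
grip_width: 0.0619
grip_force: 14.0
```

Emit:
{"op": "move_arm", "data": {
  "motion": "0.75 0 0 0 0;0.75 0 0 0 0;0.75 0 0 0 0;0.75 0 0 0 0;0.75 0 0 0 0;0.75 0 0 -0.05 0;0.75 0 0 -0.2 0;0.75 0 0 -0.4 0;0.75 0 0 -0.6 0;0.75 0 0 -0.8 0;0.75 0 0 -0.88 0;0.75 0 0 -0.88 0"
}}

```text
time: 27.1
position: [0.5927, 0.2744, 0.2369]
tool_rot: [-0.14, 0.99, 0.001, 0.006]
ft_force: [0.2, -0.7, 0.3]
grip_width: 0.0762
grip_force: 0.0
```

Run:
```python
from h import *
look('w7',.055,.068)
plan(588.5,-207,232,168)
```

```text
[124.6  43.9] [586.3 270.5] [103.8  62. ] 15.9 60.2 [160 159 151] 4614
from [591.  273.9 233.5] -163.9 -> x 0.6776 y -2.3071 z 0.0077 turn 0.1560
```

Emit:
{"op": "move_arm", "data": {
  "motion": "0.75 0.226 -0.769 0 0;0.75 0.226 -0.769 0 0;0.75 0.226 -0.769 0 0;0.75 0.226 -0.769 0 0;0.75 0.226 -0.769 0 0"
}}

```text
time: 27.57
position: [0.5874, 0.1069, 0.2278]
tool_rot: [-0.137, 0.991, -0.001, -0.003]
ft_force: [-0.6, 0.5, 0.2]
grip_width: 0.0763
grip_force: 0.0
```

Emit:
{"op": "move_arm", "data": {
  "motion": "0.75 0.226 -0.769 0 0;0.75 0.226 -0.769 0 0;0.75 0.226 -0.769 0 0;0.75 0.226 -0.769 0 0;0.75 0.226 -0.769 0 0"
}}

```text
time: 27.98
position: [0.5873, -0.0532, 0.2281]
tool_rot: [-0.137, 0.991, -0.001, -0.001]
ft_force: [0.6, 0.9, -0.7]
grip_width: 0.0762
grip_force: 0.0
```

Emit:
{"op": "move_arm", "data": {
  "motion": "0.75 0.226 -0.769 0 0.156;0.75 0.226 -0.769 0 0.156;0.75 0.226 -0.769 0 0.156;0.75 0.226 -0.769 0 0.156;0.75 0.226 -0.769 0 0.156;0.75 0.226 -0.769 0 0.156;0.75 0.226 -0.769 0 0.156;0.75 0.226 -0.769 0 0.156"
}}

```text
time: 28.65
position: [0.5864, -0.2053, 0.2288]
tool_rot: [0.104, 0.995, 0.001, -0.001]
ft_force: [0.2, -0.0, 0.1]
grip_width: 0.076
grip_force: 0.0
```

Run:
```python
from h import *
shot('wrist','w8'); s=load('w8')
for b in blobs(s,.015,.026,400): print(*b)
plan(588.5,-207,12,168)
```

```text
[144  95] [ 452.3 -339.6] [105.6  62. ] 12.3 21.4 [141 140 133] 5022
[539 186] [664.7 116.4] [209.1  14.3] 14.9 20.6 [49 51 51] 1005
[278 182] [ 585.7 -208.4] [ 62.  104.3] 78.1 21.2 [142 141 134] 3857
[184 202] [ 584.4 -331.7] [88.4 88.8] 73.9 24.8 [85 84 85] 1420
from [ 586.6 -205.3  229.2] 168.1 -> x -0.0111 y -0.0062 z 1.0858 turn 0.0007
```

Emit:
{"op": "move_arm", "data": {
  "motion": "0.75 -0.008 -0.007 0.2 0;0.75 -0.008 -0.007 0.4 0;0.75 -0.008 -0.007 0.6 0;0.75 -0.008 -0.007 0.8 0;0.75 -0.008 -0.007 0.8 0;0.75 -0.008 -0.007 0.8 0"
}}

```text
time: 29.2
position: [0.5865, -0.2067, 0.0675]
tool_rot: [0.104, 0.995, 0.001, -0.003]
ft_force: [0.3, -0.3, -0.1]
grip_width: 0.0761
grip_force: 0.0
```

Emit:
{"op": "move_arm", "data": {
  "motion": "0.75 0 0 0.1 0;0.75 0 0 0.2 0;0.75 0 0 0.25 0;0.75 0 0 0.278 0;0.75 0 0 0.278 0;-1 0 0 0.278 0;-1 0 0 0.278 0;-1 0 0 0.278 0;-1 0 0 0.278 0;-1 0 0 0.278 0;-1 0 0 0.278 0;-1 0 0 0.278 0"
}}

```text
time: 30.2
position: [0.5891, -0.2092, 0.0156]
tool_rot: [0.105, 0.994, -0.0, 0.001]
ft_force: [0.6, 2.5, 5.1]
grip_width: 0.0621
grip_force: 14.0
```

Emit:
{"op": "move_arm", "data": {
  "motion": "-1 0 0 -0.05 0;-1 0 0 -0.15 0;-1 0 0 -0.3 0;-1 0 0 -0.45 0;-1 0 0 -0.6 0;-1 0 0 -0.75 0;-1 0 0 -0.8 0;-1 0 0 -0.8 0"
}}

```text
time: 30.87
position: [0.5898, -0.2103, 0.1776]
tool_rot: [0.105, 0.995, -0.002, 0.003]
ft_force: [0.2, 0.0, -1.4]
grip_width: 0.0616
grip_force: 14.0
```

Run:
```python
from h import *
plan(*fromdr(129.5,45),180,196)
```

```text
from [ 589.8 -210.3  177.6] 168.0 -> x 0.4982 y 2.3636 z -0.0122 turn -0.1556
```

Emit:
{"op": "move_arm", "data": {
  "motion": "-1 0.04 0.18 0 0;-1 0.08 0.38 0 0;-1 0.12 0.58 0 0;-1 0.166 0.788 0 0;-1 0.166 0.788 0 0"
}}

```text
time: 31.28
position: [0.5849, -0.0402, 0.1714]
tool_rot: [0.102, 0.995, 0.002, -0.004]
ft_force: [-0.8, -0.1, -1.5]
grip_width: 0.0619
grip_force: 14.0
```

Emit:
{"op": "move_arm", "data": {
  "motion": "-1 0.04 0.18 0 0;-1 0.08 0.38 0 0;-1 0.12 0.58 0 0;-1 0.166 0.788 0 0;-1 0.166 0.788 0 0"
}}

```text
time: 31.7
position: [0.5862, 0.12, 0.1718]
tool_rot: [0.102, 0.995, 0.002, -0.003]
ft_force: [-0.6, -0.7, -2.7]
grip_width: 0.0618
grip_force: 14.0
```

Emit:
{"op": "move_arm", "data": {
  "motion": "-1 0.04 0.18 0 -0.03;-1 0.08 0.38 0 -0.06;-1 0.12 0.58 0 -0.09;-1 0.166 0.74 0 -0.12;-1 0.166 0.788 0 -0.156;-1 0.166 0.788 0 -0.156;-1 0.166 0.788 0 -0.156;-1 0.166 0.788 0 -0.156;-1 0.166 0.788 0 -0.156"
}}

```text
time: 32.45
position: [0.589, 0.2722, 0.1733]
tool_rot: [-0.138, 0.99, -0.0, -0.001]
ft_force: [-0.7, -1.0, -1.7]
grip_width: 0.0617
grip_force: 14.0
```

Run:
```python
from h import *
plan(*fromdr(130,45),76,196); o=state()[2]; print(o['grip_width'],o['grip_force'])
```

```text
from [589.  272.2 173.3] -164.1 -> x -0.0117 y 0.0010 z 0.4866 turn -0.0007
0.06166945003552787 13.999730050563812
```

Emit:
{"op": "move_arm", "data": {
  "motion": "-1 -0.004 0 0.12 0;-1 -0.004 0 0.24 0;-1 -0.004 0 0.34 0;-1 -0.004 0 0.42 0;-1 -0.004 0 0.465 0;-1 -0.004 0 0.465 0;-1 -0.004 0 0.465 0;-1 -0.004 0 0.465 0"
}}

```text
time: 33.12
position: [0.591, 0.274, 0.0823]
tool_rot: [-0.139, 0.99, 0.0, 0.001]
ft_force: [-0.3, 0.7, -1.6]
grip_width: 0.0619
grip_force: 14.0
```

Run:
```python
from h import *
plan(*fromdr(130,45),74.5,196); o=state()[2]; print(o['ft_force'])
```

```text
from [591.  274.   82.3] -164.0 -> x 0.0006 y -0.0051 z 0.0390 turn 0.0001
[-0.30328329  0.67094243 -1.57466135]
```

Emit:
{"op": "move_arm", "data": {
  "motion": "-1 0 -0.002 0.01 0;-1 0 -0.002 0.02 0;-1 0 -0.002 0.03 0;-1 0 -0.002 0.036 0;-1 0 -0.002 0.036 0"
}}

```text
time: 33.53
position: [0.5903, 0.274, 0.0746]
tool_rot: [-0.14, 0.99, 0.0, 0.001]
ft_force: [-0.6, -0.4, 2.1]
grip_width: 0.062
grip_force: 14.0
```

Emit:
{"op": "move_arm", "data": {
  "motion": "0.75 0 0 0 0;0.75 0 0 0 0;0.75 0 0 0 0;0.75 0 0 0 0;0.75 0 0 0 0;0.75 0 0 -0.05 0;0.75 0 0 -0.2 0;0.75 0 0 -0.4 0;0.75 0 0 -0.6 0;0.75 0 0 -0.78 0;0.75 0 0 -0.78 0;0.75 0 0 -0.78 0"
}}

```text
time: 34.53
position: [0.5917, 0.2744, 0.2341]
tool_rot: [-0.14, 0.99, 0.0, 0.004]
ft_force: [-0.2, 1.1, 0.6]
grip_width: 0.0761
grip_force: 0.0
```

Run:
```python
from h import *
look('w9',.074,.089)
plan(454.5,-338,232,192.2)
plan(454.5,-338,232,12.2)
```

```text
[125.1  44.2] [586.7 270.9] [103.3  62. ] 16.0 80.2 [160 159 151] 5203
from [590.1 273.9 231.5] -163.9 -> x 1.4987 y -2.7523 z -0.0026 turn 0.0215
from [590.1 273.9 231.5] -163.9 -> x 1.4987 y -2.7523 z -0.0026 turn -0.9785
```

Emit:
{"op": "move_arm", "data": {
  "motion": "0.75 0.375 -0.688 0 0;0.75 0.375 -0.688 0 0;0.75 0.375 -0.688 0 0;0.75 0.375 -0.688 0 0;0.75 0.375 -0.688 0 0"
}}

```text
time: 35.0
position: [0.553, 0.1158, 0.2278]
tool_rot: [-0.137, 0.991, -0.001, -0.004]
ft_force: [0.5, 0.9, 0.1]
grip_width: 0.0765
grip_force: 0.0
```

Emit:
{"op": "move_arm", "data": {
  "motion": "0.75 0.375 -0.688 0 0;0.75 0.375 -0.688 0 0;0.75 0.375 -0.688 0 0;0.75 0.375 -0.688 0 0;0.75 0.375 -0.688 0 0"
}}

```text
time: 35.42
position: [0.5204, -0.0365, 0.2284]
tool_rot: [-0.137, 0.991, -0.0, -0.002]
ft_force: [0.7, 0.2, 0.5]
grip_width: 0.076
grip_force: 0.0
```

Emit:
{"op": "move_arm", "data": {
  "motion": "0.75 0.375 -0.688 0 0;0.75 0.375 -0.688 0 0;0.75 0.375 -0.688 0 0;0.75 0.375 -0.688 0 0;0.75 0.375 -0.688 0 0"
}}

```text
time: 35.83
position: [0.4876, -0.1897, 0.2288]
tool_rot: [-0.137, 0.991, -0.001, -0.001]
ft_force: [1.0, -1.2, 0.1]
grip_width: 0.0763
grip_force: 0.0
```

Emit:
{"op": "move_arm", "data": {
  "motion": "0.75 0.375 -0.688 0 0.021;0.75 0.375 -0.688 0 0.021;0.75 0.375 -0.688 0 0.021;0.75 0.375 -0.688 0 0.021;0.75 0.375 -0.688 0 0.021;0.75 0.375 -0.688 0 0.021;0.75 0.375 -0.688 0 0.021"
}}

```text
time: 36.42
position: [0.454, -0.3361, 0.2287]
tool_rot: [-0.107, 0.994, 0.002, -0.001]
ft_force: [-0.3, 0.2, 0.8]
grip_width: 0.0761
grip_force: 0.0
```

Run:
```python
from h import *
shot('wrist','w10'); s=load('w10')
for b in blobs(s,.015,.026,400): print(*b)
for b in blobs(s,.006,.013,800): print('thin',*b)
plan(454.5,-338,12,192.2); print(state()[2]['q'].round(2))
```

```text
[273  21] [ 274.  -380.4] [ 47.1 105.6] 18.9 21.3 [ 49  66 118] 4062
[396  93] [ 321.1 -223.6] [105.5  62.1] 38.4 21.1 [156 136  69] 5024
[276 180] [ 451.9 -340.7] [103.9  62.2] 12.2 21.1 [147 145 138] 3894
[ 24 199] [ 549.4 -653.7] [131.2  31.4] 13.5 20.5 [57 56 57] 705
[262 258] [ 566.  -336.4] [51.5 89. ] 11.0 24.6 [85 84 85] 682
thin [165 134] [ 429.5 -489.8] [ 72.1 148.1] 79.7 10.5 [ 93 102 102] 6923
from [ 454.2 -335.7  229. ] -167.6 -> x 0.0008 y -0.0114 z 1.0850 turn 0.0009
[-0.83  0.45  1.59  0.    1.11 -2.62]
```

Emit:
{"op": "move_arm", "data": {
  "motion": "0.75 0 -0.011 0.2 0;0.75 0 -0.011 0.4 0;0.75 0 -0.011 0.6 0;0.75 0 -0.011 0.8 0;0.75 0 -0.011 0.8 0;0.75 0 -0.011 0.8 0"
}}

```text
time: 36.97
position: [0.4536, -0.337, 0.0678]
tool_rot: [-0.108, 0.994, 0.003, -0.002]
ft_force: [0.0, 0.0, 0.3]
grip_width: 0.0763
grip_force: 0.0
```

Emit:
{"op": "move_arm", "data": {
  "motion": "0.75 0 0 0.1 0;0.75 0 0 0.2 0;0.75 0 0 0.25 0;0.75 0 0 0.278 0;0.75 0 0 0.278 0;-1 0 0 0.278 0;-1 0 0 0.278 0;-1 0 0 0.278 0;-1 0 0 0.278 0;-1 0 0 0.278 0;-1 0 0 0.278 0;-1 0 0 0.278 0"
}}

```text
time: 37.97
position: [0.4547, -0.34, 0.0155]
tool_rot: [-0.107, 0.994, -0.0, 0.0]
ft_force: [-0.9, 2.0, 7.4]
grip_width: 0.0618
grip_force: 14.0
```

Emit:
{"op": "move_arm", "data": {
  "motion": "-1 0 0 -0.05 0;-1 0 0 -0.15 0;-1 0 0 -0.3 0;-1 0 0 -0.45 0;-1 0 0 -0.6 0;-1 0 0 -0.75 0;-1 0 0 -0.85 0;-1 0 0 -0.85 0"
}}

```text
time: 38.63
position: [0.4567, -0.3427, 0.1897]
tool_rot: [-0.107, 0.994, -0.005, 0.003]
ft_force: [0.8, -0.9, -1.2]
grip_width: 0.0619
grip_force: 14.0
```

Run:
```python
from h import *
plan(*fromdr(129,45),185,196)
```

```text
from [ 456.7 -342.7  189.7] -167.7 -> x -1.3079 y 2.8643 z 0.0234 turn -0.0206
```

Emit:
{"op": "move_arm", "data": {
  "motion": "-1 -0.07 0.16 0 0;-1 -0.15 0.33 0 0;-1 -0.24 0.53 0 0;-1 -0.325 0.715 0 0;-1 -0.325 0.715 0 0"
}}

```text
time: 39.05
position: [0.486, -0.1789, 0.1831]
tool_rot: [-0.11, 0.994, 0.003, -0.002]
ft_force: [-1.2, -0.1, -2.1]
grip_width: 0.0617
grip_force: 14.0
```

Emit:
{"op": "move_arm", "data": {
  "motion": "-1 -0.07 0.16 0 0;-1 -0.15 0.33 0 0;-1 -0.24 0.53 0 0;-1 -0.325 0.715 0 0;-1 -0.325 0.715 0 0"
}}

```text
time: 39.47
position: [0.5201, -0.0265, 0.1835]
tool_rot: [-0.11, 0.994, 0.002, -0.001]
ft_force: [-0.4, 0.2, -1.5]
grip_width: 0.0619
grip_force: 14.0
```

Emit:
{"op": "move_arm", "data": {
  "motion": "-1 -0.07 0.16 0 0;-1 -0.15 0.33 0 0;-1 -0.24 0.53 0 0;-1 -0.325 0.715 0 0;-1 -0.325 0.715 0 0"
}}

```text
time: 39.88
position: [0.5545, 0.1266, 0.1837]
tool_rot: [-0.11, 0.994, 0.002, 0.001]
ft_force: [-0.4, -0.2, -1.9]
grip_width: 0.0616
grip_force: 14.0
```

Emit:
{"op": "move_arm", "data": {
  "motion": "-1 -0.07 0.16 0 -0.021;-1 -0.15 0.33 0 -0.021;-1 -0.24 0.53 0 -0.021;-1 -0.325 0.68 0 -0.021;-1 -0.325 0.715 0 -0.021;-1 -0.325 0.715 0 -0.021;-1 -0.325 0.715 0 -0.021;-1 -0.325 0.715 0 -0.021;-1 -0.325 0.715 0 -0.021"
}}

```text
time: 40.63
position: [0.5865, 0.2721, 0.184]
tool_rot: [-0.139, 0.99, -0.0, -0.001]
ft_force: [0.4, -0.1, -1.4]
grip_width: 0.0619
grip_force: 14.0
```

Run:
```python
from h import *
plan(*fromdr(129.5,45),96,196); o=state()[2]; print(o['grip_width'],o['grip_force'])
```

```text
from [586.5 272.1 184. ] -164.0 -> x -0.0210 y -0.0019 z 0.4400 turn -0.0002
0.06193646512494162 13.999464511871338
```

Emit:
{"op": "move_arm", "data": {
  "motion": "-1 -0.015 -0.004 0.12 0;-1 -0.015 -0.004 0.24 0;-1 -0.015 -0.004 0.34 0;-1 -0.015 -0.004 0.4 0;-1 -0.015 -0.004 0.42 0;-1 -0.015 -0.004 0.42 0;-1 -0.015 -0.004 0.42 0;-1 -0.015 -0.004 0.42 0"
}}

```text
time: 41.3
position: [0.5911, 0.2742, 0.1018]
tool_rot: [-0.14, 0.99, 0.0, 0.001]
ft_force: [-0.1, 0.3, -1.8]
grip_width: 0.0618
grip_force: 14.0
```

Run:
```python
from h import *
plan(*fromdr(129.5,45),94.5,196); o=state()[2]; print(o['ft_force'])
```

```text
from [591.1 274.2 101.8] -163.9 -> x 0.0040 y -0.0057 z 0.0367 turn 0.0003
[-0.05634213  0.29695295 -1.78140172]
```

Emit:
{"op": "move_arm", "data": {
  "motion": "-1 0 -0.002 0.01 0;-1 0 -0.002 0.02 0;-1 0 -0.002 0.03 0;-1 0 -0.002 0.034 0;-1 0 -0.002 0.034 0"
}}

```text
time: 41.72
position: [0.5905, 0.2739, 0.0945]
tool_rot: [-0.14, 0.99, 0.0, 0.001]
ft_force: [-0.8, -0.3, 4.1]
grip_width: 0.0618
grip_force: 14.0
```

Emit:
{"op": "move_arm", "data": {
  "motion": "0.75 0 0 0 0;0.75 0 0 0 0;0.75 0 0 0 0;0.75 0 0 0 0;0.75 0 0 0 0;0.75 0 0 -0.05 0;0.75 0 0 -0.2 0;0.75 0 0 -0.4 0;0.75 0 0 -0.6 0;0.75 0 0 -0.7 0;0.75 0 0 -0.7 0;0.75 0 0 -0.7 0"
}}

```text
time: 42.72
position: [0.5909, 0.274, 0.2361]
tool_rot: [-0.14, 0.99, 0.0, 0.002]
ft_force: [0.2, -0.0, -0.4]
grip_width: 0.0764
grip_force: 0.0
```

Run:
```python
from h import *
look('w11',.093,.109)
print('adapter')
for b in blobs(load('w11'),.05,.062,300): print(todr(b[1]),*b)
plan(478.6,193.9,232,106)
```

```text
[126.8  43.9] [588.4 271.1] [104.3  62.1] 16.0 100.2 [157 156 149] 5782
adapter
[117.09750745 -89.02512988] [166 176] [615.7 140.6] [74.8 41.6] 16.2 54.2 [66 65 66] 2195
from [589.7 273.6 234. ] -163.9 -> x 0.6440 y -0.2292 z 0.0101 turn 0.5004
```

View pics/w11.png

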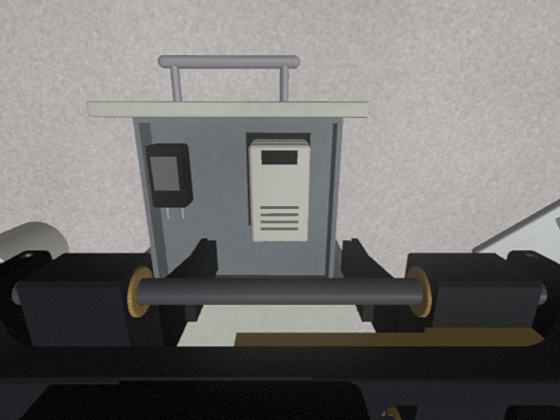

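The pile is square, with all layers within about 2 mm of each other. The adapter was knocked to y -89, but it lies flat on the floor inside the limits, so it can stay. Now I'll close the drawer.

Emit:
{"op": "move_arm", "data": {
  "motion": "-0.4 0.644 -0.229 0 0.5;-0.4 0.644 -0.229 0 0.5;-0.4 0.644 -0.229 0 0.5;-0.4 0.644 -0.229 0 0.5;-0.4 0.644 -0.229 0 0.5;-0.4 0.644 -0.229 0 0.5;-0.4 0.644 -0.229 0 0.5;-0.4 0.644 -0.229 0 0.5;-0.4 0.644 -0.229 0 0.5;-0.4 0.644 -0.229 0 0.5;-0.4 0.644 -0.229 0 0.5;-0.4 0.644 -0.229 0 0.5",
  "newtons": 30
}}

```text
time: 43.77
position: [0.4775, 0.1937, 0.2316]
tool_rot: [0.575, 0.818, -0.002, -0.002]
ft_force: [-0.1, 0.2, 0.3]
grip_width: 0.0266
grip_force: 0.0
```

Run:
```python
from h import *
plan(478.6,193.9,86,106); o=state()[2]; print(o['grip_width'],o['q'].round(2))
```

```text
from [477.5 193.7 231.6] 109.8 -> x -0.0010 y 0.0057 z 0.7280 turn 0.0209
0.02657682696823724 [ 0.17  0.38  1.7  -0.    1.07 -0.18]
```

Emit:
{"op": "move_arm", "data": {
  "motion": "-0.4 0 0.005 0 0.02;-0.4 0 0.005 0.1 0.02;-0.4 0 0.005 0.25 0.02;-0.4 0 0.005 0.4 0.02;-0.4 0 0.005 0.4 0.02;-0.4 0 0.005 0.4 0.02"
}}

```text
time: 44.27
position: [0.4775, 0.1939, 0.1513]
tool_rot: [0.598, 0.801, -0.003, -0.003]
ft_force: [0.7, -0.2, 0.7]
grip_width: 0.0259
grip_force: 0.0
```

Run:
```python
from h import *
plan(478.6,193.9,86,106)
```

```text
from [477.5 193.9 151.3] 106.5 -> x -0.0016 y 0.0050 z 0.3263 turn 0.0029
```

Emit:
{"op": "move_arm", "data": {
  "motion": "-0.4 0 0.002 0.1 0.003;-0.4 0 0.002 0.2 0.003;-0.4 0 0.002 0.29 0.003;-0.4 0 0.002 0.325 0.003;-0.4 0 0.002 0.325 0.003"
}}

```text
time: 44.68
position: [0.48, 0.1944, 0.0882]
tool_rot: [0.602, 0.799, -0.001, -0.001]
ft_force: [0.1, -0.0, 0.7]
grip_width: 0.026
grip_force: 0.0
```

Emit:
{"op": "move_arm", "data": {
  "motion": "-1 0 0 0 0;-1 0 0 0 0;-1 0 0 0 0;-1 0 0 0 0;-1 0 0 0 0;-1 0 0 0 0"
}}

```text
time: 45.18
position: [0.4806, 0.1945, 0.0897]
tool_rot: [0.602, 0.799, 0.0, 0.0]
ft_force: [-1.4, -0.1, 7.1]
grip_width: 0.0097
grip_force: 30.0
```

Emit:
{"op": "move_arm", "data": {
  "motion": "-1 0 0.005 0 0;-1 0 0.015 0 0;-1 0 0.03 0 0;-1 0 0.05 0 0;-1 0 0.075 0 0;-1 0 0.105 0 0;-1 0 0.14 0 0;-1 0 0.175 0 0;-1 0 0.21 0 0;-1 0 0.245 0 0;-1 0 0.28 0 0;-1 0 0.315 0 0"
}}

```text
time: 46.18
position: [0.5413, 0.2119, 0.0897]
tool_rot: [0.602, 0.799, 0.0, 0.0]
ft_force: [-2.3, -1.3, 5.5]
grip_width: 0.0097
grip_force: 30.0
```

Emit:
{"op": "move_arm", "data": {
  "motion": "-1 0 0.035 0 0;-1 0 0.07 0 0;-1 0 0.105 0 0;-1 0 0.14 0 0;-1 0 0.175 0 0;-1 0 0.21 0 0;-1 0 0.245 0 0;-1 0 0.28 0 0;-1 0 0.315 0 0;-1 0 0.345 0 0;-1 0 0.37 0 0;-1 0 0.39 0 0"
}}

```text
time: 47.18
position: [0.6168, 0.2335, 0.0897]
tool_rot: [0.602, 0.799, 0.001, 0.001]
ft_force: [-1.4, -0.9, 5.2]
grip_width: 0.0099
grip_force: 30.0
```

Emit:
{"op": "move_arm", "data": {
  "motion": "-1 0 0.02 0 0;-1 0 0.04 0 0;-1 0 0.06 0 0;-1 0 0.08 0 0;-1 0 0.095 0 0;-1 0 0.11 0 0;-1 0 0.12 0 0;-1 0 0.13 0 0;-1 0 0.135 0 0;-1 0 0.135 0 0;-1 0 0.135 0 0"
}}

```text
time: 48.1
position: [0.6421, 0.2407, 0.0897]
tool_rot: [0.602, 0.799, 0.0, 0.0]
ft_force: [-1.5, -0.1, 6.8]
grip_width: 0.0095
grip_force: 30.0
```

Run:
```python
from h import *
p,psi,o=state(); print(p,o['ft_force'],'to shut',(np.array([642.,240.9])-p[:2])@AX,'moved',(p[:2]-[480.6,194.5])@AX)
```

```text
[642.05282223 240.7420675   89.72772769] [-1.50330603 -0.05545529  6.82682955] to shut -0.007243891185951361 moved 167.9444549255394
```

Emit:
{"op": "move_arm", "data": {
  "motion": "-1 0 0.005 0 0;-1 0 0.01 0 0;-1 0 0.015 0 0;-1 0 0.02 0 0;-1 0 0.02 0 0;-1 0 0.02 0 0"
}}

```text
time: 48.6
position: [0.6421, 0.2408, 0.0897]
tool_rot: [0.602, 0.799, -0.003, -0.002]
ft_force: [-8.1, -4.2, 11.1]
grip_width: 0.0098
grip_force: 30.0
```

Emit:
{"op": "move_arm", "data": {
  "motion": "-0.4 0 0 0 0;-0.4 0 0 0 0;-0.4 0 0 0 0;-0.4 0 0 0 0;-0.4 0 0 0 0;-0.4 0 0 -0.1 0;-0.4 0 0 -0.25 0;-0.4 0 0 -0.45 0;-0.4 0 0 -0.65 0;-0.4 0 0 -0.65 0;-0.4 0 0 -0.65 0"
}}

```text
time: 49.52
position: [0.648, 0.2425, 0.2223]
tool_rot: [0.602, 0.799, 0.003, 0.003]
ft_force: [0.0, 0.2, -0.4]
grip_width: 0.0262
grip_force: 0.0
```

Run:
```python
from h import *
shot('side','side9'); s=load('side9'); P=cloud(s)*1000; D=todr(P)
m=(P[...,2]>86)&(P[...,2]<103)&(D[...,0]>155)&(D[...,0]<185)&(abs(D[...,1])<75)
print('handle',np.percentile(D[m],[2,50,98],axis=0).round(1).T); print(state()[2]['ft_force'])
```

```text
handle [[165.4 171.2 183.3]
 [-58.4   9.5  63.4]]
[ 0.18521987 -0.76902411  0.19436366]
```

View pics/side9.png

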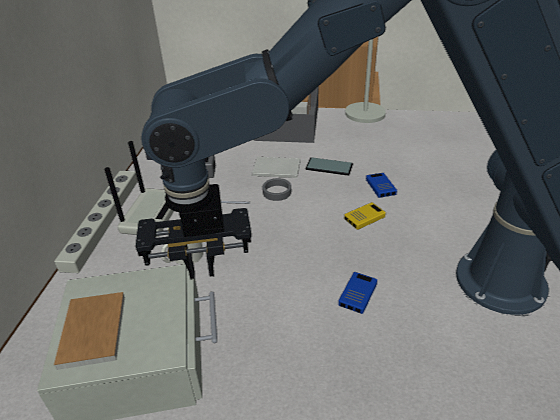

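The drawer met its stop when pushed and is shut, the handle at (205,315). The gripper is clear above it, and the other items are undisturbed. Handing in.

```bash
python3 -c "
from rig import robot; print(robot.hand_in())"
```

```text
the job is handed in; nothing more can be done
None
```

I handed the job in with the drawer pushed shut; before closing, all four white routers were in one square pile on the mat (centres within about 2 mm) and the adapter lay flat to its right, though something had knocked it about 35 mm toward the right wall, still within limits. I couldn't see inside once it was shut, and no score came back.

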